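# Stamp a brass tag blank with one turn of the press handwheel

## Task

Slide the brass blank that lies in the press's guide all the way in until it rests against the end stop under the punch, then turn the flywheel by its red handle exactly one full turn clockwise (seen from above), so that the punch strikes the blank once and the wheel's red pointer is back at the red mark, and let go. The press only stands on soft rubber feet and its handle may be clamped anywhere along its slot, so work by feel and never shove the press out of place; do not turn the wheel backwards or on into a second stroke, and leave the other things on the bench where they are.

Things in the scene. Friction and masses are not known exactly. Their poses are not given: they have to be found in the camera images.
- press: Green bench press, base plate 270 mm square, 22 mm above the table; origin on the table under the wheel's axis, x along the blank's guide towards its stop, z up. A 120 mm square tower stands at the origin; its head (x +-25, y 60 to 145, z 85 to 145 mm) carries the punch. The rubber feet give sideways 1 mm per 2 N and spring back; shoved 4 mm (8 N) it is out of place.
- axle (a point): Point on the flywheel's vertical axis, level with the wheel's top face, 176 mm above the table. The flywheel is a dark steel disc, 176 mm diameter, 16 mm thick, on top of the tower; a hub of 36 mm diameter rises 7 mm above the face.
- slot (a point): Middle of the handle's radial slot on the wheel's top face, 59 mm from the axis; turns with the wheel, starts up to 0.7 rad either way of the press's -x. The handle, an upright red sleeve of 18 mm diameter, spinning freely, stands from 7 to 62 mm above the face on a 20 mm nut, clamped fast with its centre anywhere from 40 to 78 mm from the axis along the slot: not measured, feel or look for it.
- wheel (a joint): Turn of the flywheel in rad: 0 at the start (pointer at the mark, punch up), grows clockwise from above, 6.283 after one revolution. Half a turn drives the punch 14 mm down, the rest lifts it. Friction 0.06 N m, plus up to 0.07 N m while the sprung punch bears on the blank, helping onward after half a turn. It stays where left; no end stop.
- punch: Brass punch tip of 14 mm diameter, pointing down, sprung, above the guide 30 mm before the stop face; origin at its lower face, 22 mm above the plate when up.
- bar: Brass blank, 110 x 24 x 12 mm, about 0.27 kg, loose on the press plate between two low guide strips (8 mm high, 27 mm apart, along the 80 mm before the stop); origin at the centre of its underside, x along its length towards the stop. It starts 30 to 45 mm short of the stop.
- bar_nose (a point): Middle of the blank's end that goes to the stop, 6 mm above its underside.
- bar_tail (a point): Middle of the blank's free end, to be pushed, 6 mm above its underside; it stands clear of the guide strips.
- stop_face (a point): Middle of the face of the end stop that the blank's nose meets; x points into the stop along the guide, 6 mm above the press plate.
- spare: Second brass blank, same size, lying on a white tray left of the press: leave it.
- beaker_a: Clear glass beaker, 84 mm diameter, 110 mm high: leave it.
- beaker_b: Amber glass beaker, 84 mm diameter, 110 mm high, right of the press: leave it.
- jar: Amber jar, 60 mm diameter, 90 mm high: leave it.
- basin: Pink basin turned upside down, 190 mm diameter, 75 mm high: leave it.
- driver: Screwdriver lying nearer the robot, to the left: leave it.

How it is judged (in metres and radians):
On the way, in this order (a step that is already met when the one before it is completed fails the run):
1. the blank is home against the end stop (within 3 mm), the wheel not yet turned (x of bar_nose in the frame of stop_face above -0.003 m and z of bar_nose in the frame of stop_face below 0.01 m and y of bar_nose in the frame of stop_face between -0.006 and 0.006 m and value of joint wheel below 0.4 rad), for 0.2 s.
2. the punch has struck the blank (over 5 N) with the blank home (x of bar_nose in the frame of stop_face above -0.003 m and z of bar_nose in the frame of stop_face below 0.01 m and y of bar_nose in the frame of stop_face between -0.006 and 0.006 m and contact force between punch and bar above 5 N and value of joint wheel above 2 rad), for 0.1 s.
At the end, for the whole second after the job is handed in: The wheel stands still one revolution on from the start (within 0.15 rad, pointer at the mark, punch up), the blank is home within 3 mm of the end stop and within 6 mm of the guide's middle, at rest, and the press is within 4 mm of its place (x of bar_nose in the frame of stop_face above -0.003 m and z of bar_nose in the frame of stop_face below 0.01 m and y of bar_nose in the frame of stop_face between -0.006 and 0.006 m and value of joint wheel between 6.1332 and 6.4332 rad and velocity of joint wheel between -0.05 and 0.05 rad/s and distance of press from where it was at the start of the episode below 0.004 m and linear speed of bar below 0.01 m/s); the robot touches nothing.
It fails at once if the press was shoved more than 4 mm out of place (about 8 N of side force) (distance of press from where it was at the start of the episode above 0.004 m).
It fails at once if the wheel was turned backwards by more than 0.25 rad (value of joint wheel below -0.25 rad).
It fails at once if the wheel went more than 0.35 rad past one revolution, into a second stroke (value of joint wheel above 6.6332 rad).
It fails at once if another thing on the bench was moved more than 25 mm (distance of any of spare, beaker_a, beaker_b, jar, basin, driver from where it was at the start of the episode above 0.025 m).
It also fails if it takes over 72 s, if anything falls off the work surface, if the arm or the gripper's body presses on something with over 40 N, if the wrist force passes 120 N, or if a joint passes its speed limit or range.

## Robot

A 6-joint arm with a two-finger parallel gripper is mounted at the origin on the work surface. World frame = base frame: x ahead of the robot, y to its left, z up, the work surface at z = 0. Lengths are in mm, angles in degrees, forces in N, time in s.
With the tool pointing down it reaches from about 300 to 850 mm from the base axis. Payload 4.2 kg.
Tool frame: the origin (TCP) lies midway between the tips of the shut fingers; the grasp point (between the pads) lies 19 mm behind it; z points along the fingers, y is the line along which they close (so a half turn about z gives the same grasp; the last joint's range is limited). The gripper opens to 91 mm and grips with 3 to 60 N. Pads are 32 mm wide; open, the fingers measure 118 mm over their backs; the gripper's body (76 mm by 178 mm) begins 60 mm behind the grasp point.
Start: joints at [76.146, 18.312, 89.639, -0, 72.044, -1.146], TCP at [126.493, 560.933, 188.776] pointing down, gripper open.
Joint ranges: [-177.97, 177.97], [-48.28, 115.42], [12.27, 149.76], [-77.06, 257.06], [2.81, 150.46], [-146.56, 146.56]. Speed limits (degrees/s): [147.25, 147.25, 180, 180, 180, 180].

## Interface

Orientations are given as [roll, pitch, yaw] about the fixed x, y, z axes, in that order (R = Rz(yaw) Ry(pitch) Rx(roll)).
In Python, from workcell import env gives the robot as it stands.
- The arm moves only by the shell command python3 -m jog 'ROWS' [FORCE]. ROWS is a JSON object of lists of equal length, an entry for each row: "jaw": the finger opening in mm, from 0 to 91.2; "slide": the shift along the tool's x, y, z in units of 30 mm (1.0 is 30 mm), a list of three; "spin": the turn about the tool's z in units of 8 degrees (1.0 is 8 degrees). In form: {"jaw": [jaw, ...], "slide": [[dx, dy, dz], ...], "spin": [spin, ...]}. A call has 1 to 10 rows; each row shifts and turns the commanded pose from where the row before left it, along the tool's axes as they then stand; what a row does not reach is not made up. A row lasts 1/10 s, in which the tool goes at most 50 mm and 8.59 degrees, less where a joint would pass 70% of its speed; a pose out of reach is approached as far as the arm can. A call is refused whole if a number of a shift passes 1 or a number of a turn 1, either way. A call with a gripper value outside its range is refused whole. The fingers move at their own pace and stop on an object; FORCE is the grip in N (left out, the last holds). Time passes only in rows, so rows that do not move let the fingers close. It gives the time, the measured TCP pose, the force, the opening and the grip force at its end, in the units of the state.
- env.state(): the state, without advancing time (a new reading comes with each control period).
- env.grab_frame(name): name is "scene" or "top" or "wrist"; returns the picture (480x640x3 uint8, red, green, blue); there is no depth.
- env.camera_model(name): a dict with "fx", "fy", "cx", "cy" (pixels), "camera_from_world" (4x4, takes a point from world to camera coordinates). Camera axes: x right, y up, looking along -z (the intrinsics and any distortion apply to the point x, -y, -z); pixel columns grow to the right and rows downward; lengths in mm; the calibration is good to about 2 mm. A picture is of the moment at which its call begins: read the wrist's pose just before it. camera_model takes no time and is no camera call; for the wrist camera it gives the pose at the moment of the call.
- env.job_done(): hands the job in; it is judged then, once.
The state is a dict: "time_s": time; "qpos": joint angles; "qvel": joint speeds; "effort": joint torques, N m; "ee_pos": TCP position; "ee_rot": TCP orientation; "force": force on the tool from outside, world axes, zero at the start; "torque": the same for the moment, N m; "gripper_width": finger opening in mm; "gripper_force": force on a finger pad.
Only numpy, scipy, OpenCV 4.12 (cv2) and the standard library are available. Lean on these libraries where they do the work, as an engineer would, in place of code of your own. Each camera call takes 0.05 s, during which the arm holds its last target. There are 200 camera calls.

## Working session

There is one attempt and no reset: what is moved stays moved. The work goes in short steps, Python scripts to look and compute and a shell command to move; the robot and the scene stay as the last step left them, time stands still between calls to the robot, and variables do not carry over. Pictures are saved under pics/ and viewed, at most 10 in all, crops included, and the job is handed in when it is done.

```bash
ls; mkdir -p pics; python3 - <<'E'
from workcell import env
import cv2, numpy as np
np.set_printoptions(precision=2,suppress=True)
for n in ("scene","top"):
    cv2.imwrite(f"pics/{n}0.png", env.grab_frame(n)[:,:,::-1])
    m=env.camera_model(n); print(n,m)
s=env.state(); print({k:s[k] for k in("time_s","ee_pos","ee_rot","force","gripper_width")})
E
```

```text
pics
scene {'fx': 470.1525185679834, 'fy': 470.1525185679834, 'cx': 325.9700863386972, 'cy': 239.45966626369395, 'camera_from_world': array([[   -0.18,     0.98,     0.01,   102.85],
       [   -0.63,    -0.12,     0.77,   221.47],
       [    0.76,     0.14,     0.64, -1488.32],
       [    0.  ,     0.  ,     0.  ,     1.  ]])}
top {'fx': 433.6749980206113, 'fy': 433.6749980206113, 'cx': 322.6489609134303, 'cy': 237.33356440041237, 'camera_from_world': array([[   -0.02,    -1.  ,     0.01,     6.08],
       [    0.99,    -0.02,     0.15,  -560.39],
       [   -0.15,     0.01,     0.99, -1025.87],
       [    0.  ,     0.  ,     0.  ,     1.  ]])}
{'time_s': 0.1, 'ee_pos': array([126.35, 560.44, 188.03]), 'ee_rot': array([-179.91,   -0.  ,  167.29]), 'force': array([ 0.3 , -0.91,  0.12]), 'gripper_width': 91.30858544062175}
```

View pics/scene0.png

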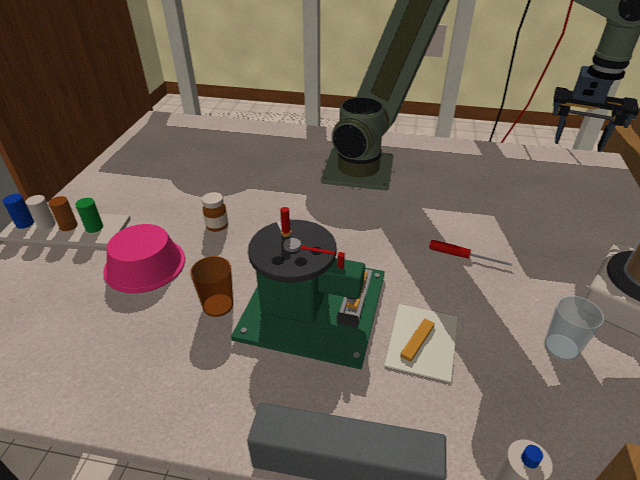

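View pics/top0.png

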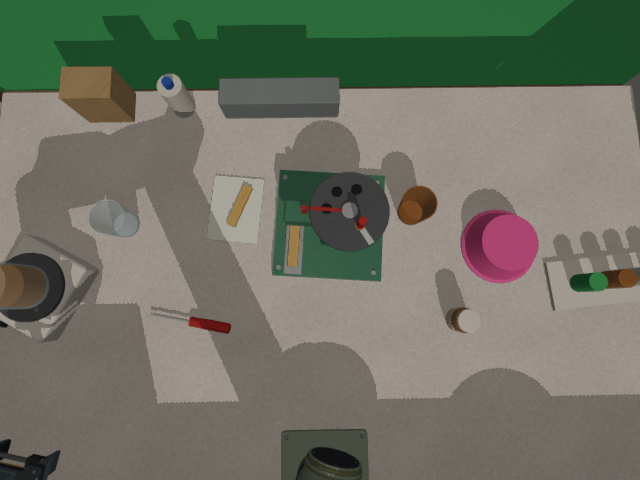

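The scene view shows the press with its guide on the robot's left side and the handle facing the robot. In the top view the wheel hub is at about (349,210), the handle at (362,222), the slot's outer end at (369,240), the blank at (294,246) and the plate corners at (281,172), (384,171), (380,280) and (273,277).

```bash
cat > h.py <<'E'
from workcell import env
import cv2, numpy as np
np.set_printoptions(precision=2,suppress=True)
def ray(m,px):
    T=m["camera_from_world"];R=T[:3,:3];c=-R.T@T[:3,3]
    d=R.T@np.array([(px[0]-m["cx"])/m["fx"],-(px[1]-m["cy"])/m["fy"],-1.]);return c,d
def onz(m,px,z):
    c,d=ray(m,px);return c+d*(z-c[2])/d[2]
def proj(m,p):
    T=m["camera_from_world"];q=T[:3,:3]@np.asarray(p,float)+T[:3,3]
    return np.array([m["cx"]+m["fx"]*q[0]/-q[2],m["cy"]-m["fy"]*q[1]/-q[2]])
def blobs(im,lo,hi,roi,amin=8):
    hsv=cv2.cvtColor(im,cv2.COLOR_RGB2HSV);k=cv2.inRange(hsv,lo,hi)
    z=np.zeros_like(k);x0,y0,x1,y1=roi;z[y0:y1,x0:x1]=k[y0:y1,x0:x1]
    cs,_=cv2.findContours(z,cv2.RETR_EXTERNAL,cv2.CHAIN_APPROX_NONE)
    return sorted([c for c in cs if cv2.contourArea(c)>=amin],key=cv2.contourArea,reverse=True)
E
python3 - <<'E'
from h import *
im=env.grab_frame("top");m=env.camera_model("top")
c=im[160:290,260:420];cv2.imwrite("pics/crop_top.png",cv2.resize(c,None,fx=5,fy=5,interpolation=cv2.INTER_CUBIC)[:,:600+200,::-1][:600])
im2=env.grab_frame("scene");c=im2[195:375,225:405];cv2.imwrite("pics/crop_scene.png",cv2.resize(c,(600,600),interpolation=cv2.INTER_CUBIC)[:,:,::-1])
# plate
b=blobs(im,(60,60,20),(95,255,160),(265,160,395,290),50)
for q in b[:2]: print("green",cv2.contourArea(q),cv2.boxPoints(cv2.minAreaRect(q)).tolist(), [onz(m,p,22)[:2] for p in cv2.boxPoints(cv2.minAreaRect(q))])
b=blobs(im,(12,120,80),(28,255,255),(280,215,310,275),20)
for q in b: print("brass",cv2.contourArea(q),cv2.boxPoints(cv2.minAreaRect(q)).tolist(),[onz(m,p,34)[:2] for p in cv2.boxPoints(cv2.minAreaRect(q))])
b=blobs(im,(0,150,80),(8,255,255),(295,180,395,260),5)
for q in b: print("red",cv2.contourArea(q),cv2.minAreaRect(q))
print(onz(m,(349,210),183))
E
```

```text
green 6057.5 [[272.10693359375, 274.1827697753906], [278.27587890625, 169.31036376953125], [386.137939453125, 175.65518188476562], [379.968994140625, 280.527587890625]] [array([473.16, 123.28]), array([741.37, 107.56]), array([ 720.4 , -168.55]), array([ 453.13, -143.06])]
green 86.5 [[364.9999694824219, 174.99998474121094], [372.2950744628906, 166.2458953857422], [390.2950744628906, 181.2458953857422], [382.9999694824219, 189.99998474121094]] [array([ 722.95, -114.42]), array([ 745.9, -133.9]), array([ 705.49, -178.62]), array([ 682.78, -159.1 ])]
brass 323.0 [[287.23529052734375, 264.941162109375], [290.2823486328125, 225.3293914794922], [299.5352783203125, 226.04116821289062], [296.48822021484375, 265.6529541015625]] [array([494.41,  84.89]), array([592.95,  76.84]), array([590.79,  53.85]), array([492.3 ,  62.21])]
red 83.0 ((324.98834228515625, 208.686767578125), (30.253469467163086, 3.7426974773406982), 3.5763344764709473)
red 68.5 ((361.729736328125, 222.6216278076172), (8.219949722290039, 11.836727142333984), 9.462322235107422)
red 33.5 ((303.5, 208.5), (7.0, 5.0), 90.0)
[597.96 -59.6  183.  ]
```

View pics/crop_top.png

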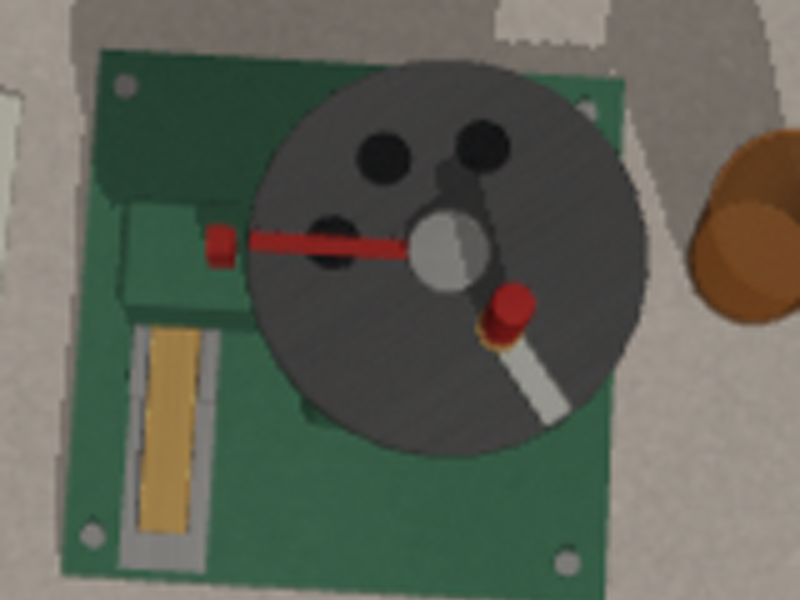

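View pics/crop_scene.png

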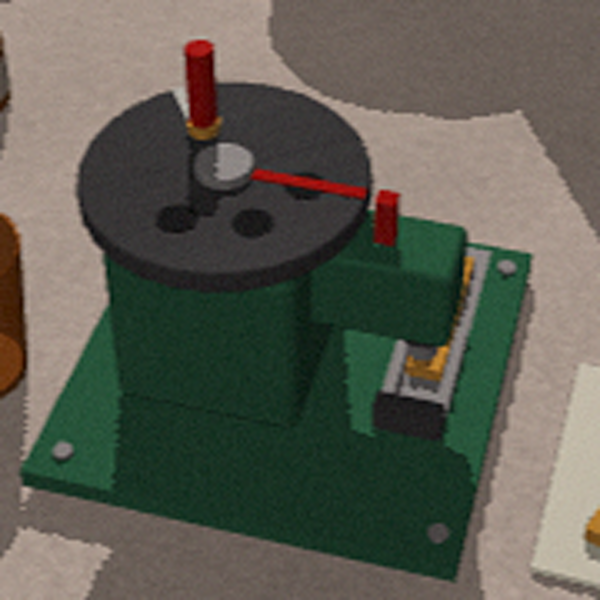

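The top crop shows the wheel centre at crop (448,258), the nut at (499,333), the handle top at (515,302), the blank's tail end at (163,532) and the plate corners at (100,50), (623,80) and (63,575). The scene crop shows the handle from its nut at (203,128) up to its top at (199,47), and the stop block at (410,410).

```bash
python3 - <<'E'
from h import *
m=env.camera_model("top");ms=env.camera_model("scene")
C=lambda x,y:(260+x/5-.4,160+y/5-.4)
S=lambda x,y:(225+x*.3-.35,195+y*.3-.35)
ax=onz(m,C(449,251),183);print("hub",ax, "disc",onz(m,C(448,259),176),"scene hub",onz(ms,S(224,164),183))
ht=onz(m,C(518,300),238);print("handle top",ht,"nut",onz(m,C(499,336),181),"scene top",onz(ms,S(199,47),238))
for p in [(100,50),(623,80),(63,575)]: print("plate",onz(m,C(*p),22)[:2])
print("plate scene",[onz(ms,S(*p),22)[:2] for p in[(532,255),(457,580-10),(25,475)]])
print("tail",onz(m,C(138,533),34)[:2],onz(m,C(187,533),34)[:2],"far",onz(m,C(150,328),34)[:2],onz(m,C(199,328),34)[:2])
print("guide",[onz(m,C(*p),22)[:2] for p in[(119,570),(206,572)]])
print("stop block top edge",[onz(ms,S(*p),46)[:2] for p in[(376,398),(445,408)]])
im=env.grab_frame("scene")
b=blobs(im,(0,150,80),(8,255,255),(270,200,300,240),5)
for q in b: print("red",cv2.boundingRect(q))
# wheel ellipse fit
hsv=cv2.cvtColor(env.grab_frame("top"),cv2.COLOR_RGB2HSV)
E
```

```text
hub [598.38 -60.48 183.  ] disc [596.34 -60.46 176.  ] scene hub [601.4  -61.99 183.  ]
handle top [566.1 -83.8 238. ] nut [561.29 -81.1  181.  ] scene top [563.41 -84.16 238.  ]
plate [740.55 104.17]
plate [ 720.62 -163.59]
plate [472.12 123.05]
plate scene [array([473.08, 122.22]), array([742.56, 103.38]), array([ 724.29, -162.31])]
tail [491.32  84.99] [490.93  60.96] far [593.31  78.53] [592.92  54.17]
guide [array([474.14,  95.37]), array([472.44,  52.35])]
stop block top edge [array([644.48,  39.31]), array([644.4 ,  82.19])]
red (281, 207, 8, 26)
```

```bash
python3 -m jog '{"jaw":[91,91,91,91,91,91,91,91,91,91],"slide":[[0,0,0],[0,0,0],[-0.8,-0.9,0],[-0.8,-0.9,0],[-0.8,-0.9,0],[-0.8,-0.9,0],[-0.8,-0.9,0],[-0.8,-0.9,0],[-0.8,-0.9,0],[-0.8,-0.9,0]],"spin":[-1,-0.08,0,0,0,0,0,0,0,0]}'
```

```text
time_s: 1.3
ee_pos: [303.4, 330.7, 188.9]
ee_rot: [180.0, 0.0, 175.8]
force: [0.3, 0.2, -0.1]
gripper_width: 91.0
gripper_force: 0.0
```

```bash
python3 -m jog '{"jaw":[91,91,91,91,91,91,91,91,91,91],"slide":[[-0.74,-0.8,0],[-0.74,-0.8,0],[-0.74,-0.8,0],[-0.74,-0.8,0],[-0.74,-0.8,0.3],[-0.74,-0.8,0.5],[-0.74,-0.8,0.5],[-0.74,-0.8,0.5],[0,0,0.8],[0,0,0.8]],"spin":[0,0,0,0,0,0,0,0,0,0]}'; python3 - <<'E'
from h import *
s=env.state();print(s["ee_pos"],s["ee_rot"],s["force"])
cv2.imwrite("pics/w1.png",env.grab_frame("wrist")[:,:,::-1])
E
```

```text
time_s: 2.3
ee_pos: [467.1, 126.9, 86.1]
ee_rot: [180.0, 0.1, 175.6]
force: [-0.5, 0.7, 0.0]
gripper_width: 91.0
gripper_force: 0.0
[467.14 126.9   86.15] [179.97   0.06 175.65] [-0.47  0.72  0.04]
```

View pics/w1.png

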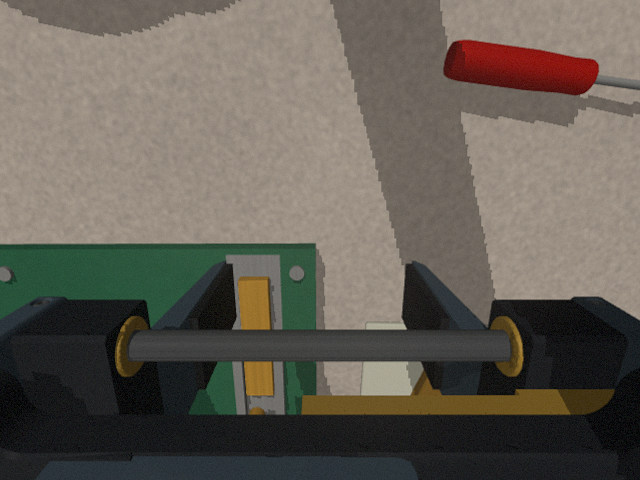

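The wrist view shows the blank's tail edge at about (239–270, 277), the plate's near right corner at (316,244), and the left fingertip at about (230,263) beside the blank.

```bash
python3 - <<'E'
from h import *
m=env.camera_model("wrist")
for p in[(239,277),(270,277),(246,396),(273,395)]: print(onz(m,p,34)[:2])
print("corner",onz(m,(316,244),22)[:2]); print("strip",[onz(m,p,22)[:2] for p in [(226,256),(280,255)]])
for dy in(-45.6,-59): print(proj(m,env.state()["ee_pos"]+np.array([0,dy,0])))
E
```

```text
[482.51  63.59]
[484.27  87.21]
[592.18  54.02]
[592.84  77.16]
corner [464.36 123.87]
strip [array([468.97,  52.51]), array([471.31,  94.97])]
[245.1  278.54]
[223.47 280.03]
```

```bash
python3 -m jog '{"jaw":[91,91,91,91,91,91],"slide":[[0.3,0,0],[0,0,0.5],[0,0,0.5],[0,0,0.5],[0,0,0.45],[0,0,0]],"spin":[0,0,0,0,0,0]}'
```

```text
time_s: 2.95
ee_pos: [456.3, 128.6, 28.4]
ee_rot: [-180.0, -0.1, 175.9]
force: [-0.8, -0.6, 0.3]
gripper_width: 90.8
gripper_force: 0.0
```

```bash
python3 -m jog '{"jaw":[91,91,91,91,91,91,91,91,91,91],"slide":[[-0.12,-0.04,0],[-0.13,-0.04,0],[-0.13,0,0],[-0.13,0,0],[-0.13,0,0],[-0.13,0,0],[-0.13,0,0],[-0.13,0,0],[-0.13,0,0],[-0.1,0,0]],"spin":[0,0,0,0,0,0,0,0,0,0]}'; python3 - <<'E'
from h import *
s=env.state();print(s["ee_pos"],s["force"])
for n in("top","scene"): 
  im=env.grab_frame(n);m=env.camera_model(n)
  b=blobs(im,(12,120,80),(28,255,255),(280,215,310,275) if n=="top" else (340,265,375,330),5)
  for q in b: print(n,cv2.contourArea(q),[onz(m,p,34)[:2] for p in cv2.boxPoints(cv2.minAreaRect(q))])
print([env.state()["force"] for _ in range(3)])
E
```

```text
time_s: 3.95
ee_pos: [495.2, 123.3, 28.2]
ee_rot: [180.0, 0.0, 175.9]
force: [-0.2, 0.0, -0.6]
gripper_width: 91.1
gripper_force: 0.0
[495.16 123.32  28.21] [-0.19  0.03 -0.59]
top 159.0 [array([544.25,  80.78]), array([595.  ,  76.91]), array([592.98,  53.95]), array([542.25,  57.98])]
scene 61.0 [array([588.54,  48.95]), array([583.21,  76.53]), array([608.87,  79.9 ]), array([614.09,  52.86])]
scene 11.0 [array([497.54,  76.85]), array([496.67,  81.37]), array([522.55,  84.47]), array([523.41,  80.03])]
[array([-0.61,  0.26,  0.42]), array([-0.61,  0.26,  0.42]), array([-0.61,  0.26,  0.42])]
```

```bash
python3 -m jog '{"jaw":[91,91,91,91,91,91],"slide":[[-0.07,0,0],[-0.07,0,0],[-0.07,0,0],[-0.07,0,0],[-0.07,0,0],[0,0,0]],"spin":[0,0,0,0,0,0]}'; python3 -m jog '{"jaw":[91,91,91,91],"slide":[[-0.05,0,0],[-0.05,0,0],[-0.05,0,0],[0,0,0]],"spin":[0,0,0,0]}'
```

```text
time_s: 4.65
ee_pos: [505.6, 122.6, 28.3]
ee_rot: [180.0, 0.0, 175.9]
force: [-0.4, 0.1, 0.4]
gripper_width: 91.0
gripper_force: 0.0
time_s: 5.05
ee_pos: [510.0, 122.3, 28.3]
ee_rot: [180.0, 0.0, 175.9]
force: [0.2, 0.3, 0.6]
gripper_width: 91.5
gripper_force: 0.0
```

```bash
python3 - <<'E'
from h import *
im=env.grab_frame("scene");m=env.camera_model("scene")
c=im[255:345,320:410];cv2.imwrite("pics/s2.png",cv2.resize(c,(600,600),interpolation=cv2.INTER_CUBIC)[:,:,::-1])
print(env.state()["force"])
E
```

```text
[-0.46 -0.04  0.43]
```

View pics/s2.png

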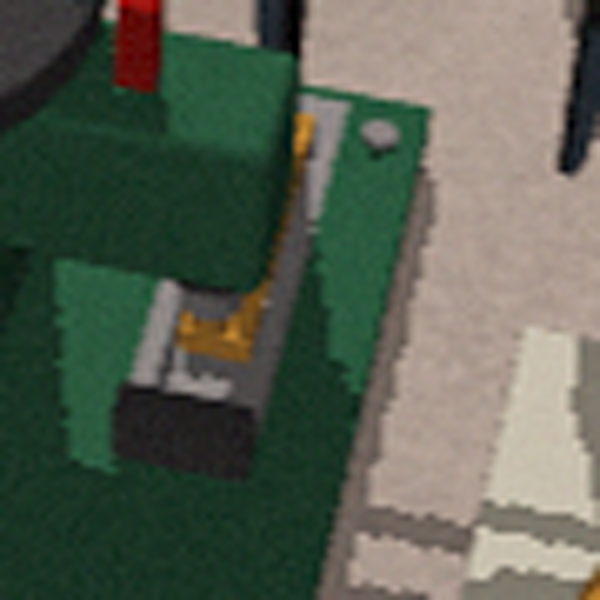

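The crop shows the nose of the blank at (180–250, 355), with a small gap left before the dark stop block at (185,430). I'll continue in small steps by feel.

```bash
for i in 1; do :; done; python3 -m jog '{"jaw":[91,91,91,91],"slide":[[-0.04,0,0],[-0.04,0,0],[-0.04,0,0],[0,0,0]],"spin":[0,0,0,0]}'; python3 -m jog '{"jaw":[91,91,91],"slide":[[-0.04,0,0],[-0.04,0,0],[0,0,0]],"spin":[0,0,0]}'
```

```text
time_s: 5.5
ee_pos: [513.5, 122.0, 28.2]
ee_rot: [180.0, 0.0, 175.9]
force: [-0.4, 0.5, 0.1]
gripper_width: 91.0
gripper_force: 0.0
time_s: 5.8
ee_pos: [515.9, 121.8, 28.3]
ee_rot: [180.0, 0.0, 175.9]
force: [0.1, -0.1, -0.1]
gripper_width: 90.9
gripper_force: 0.0
```

```bash
python3 -m jog '{"jaw":[91,91,91],"slide":[[-0.04,0,0],[-0.04,0,0],[0,0,0]],"spin":[0,0,0]}'; python3 -m jog '{"jaw":[91,91],"slide":[[-0.04,0,0],[0,0,0]],"spin":[0,0]}';python3 - <<'E'
from h import *
im=env.grab_frame("scene");m=env.camera_model("scene")
b=blobs(im,(12,120,80),(28,255,255),(335,265,375,330),5)
for q in b: print(cv2.contourArea(q),q.reshape(-1,2).max(0), onz(m,(352,q[:,0,1].max()),34)[:2])
print(env.state()["force"])
E
```

```text
time_s: 6.1
ee_pos: [518.4, 121.7, 28.2]
ee_rot: [180.0, 0.0, 175.9]
force: [-0.0, 0.3, 0.6]
gripper_width: 91.1
gripper_force: 0.0
time_s: 6.3
ee_pos: [519.5, 121.6, 28.3]
ee_rot: [180.0, 0.0, 175.9]
force: [0.2, -0.0, -0.4]
gripper_width: 91.2
gripper_force: 0.0
63.0 [359 308] [611.68  65.33]
12.5 [366 280] [528.56  53.45]
[ 0.9  -0.88 -0.03]
```

```bash
python3 - <<'E'
from h import *
w=env.grab_frame("wrist");m=env.camera_model("wrist");t=env.grab_frame("top")
a=cv2.resize(w[200:440,150:450],(500,400));b=cv2.resize(t[195:285,262:322],(267,400),interpolation=cv2.INTER_CUBIC)
cv2.imwrite("pics/w2.png",np.hstack([a,b])[:,:,::-1])
E
```

```text
(no output)
```

View pics/w2.png

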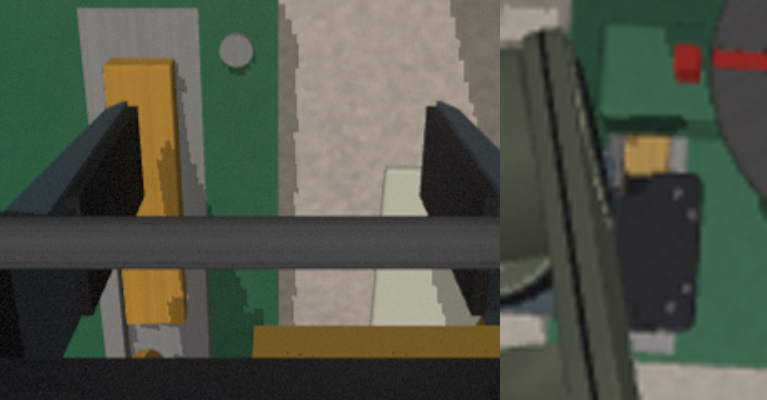

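```bash
python3 - <<'E'
from h import *
m=env.camera_model("wrist");s=env.state();print(s["ee_pos"])
T=m["camera_from_world"];print("cam",-T[:3,:3].T@T[:3,3],"view",-T[2,:3])
for p in[(213,238),(254,238),(261,393),(226,393)]: print("bar",onz(m,p,34)[:2])
print("tip corner ray",onz(m,(233,263),28.3),"at z34", onz(m,(233,263),34))
print("corner screw",onz(m,(292,230),22))
im=env.grab_frame("scene");ms=env.camera_model("scene")
print([ (n,proj(ms,p)) for n,p in [("tip",s["ee_pos"]+[-3.7,-52,0]),("rtip",s["ee_pos"]+[3.7,52,0])]])
c=im[225:345,310:430];cv2.imwrite("pics/s3.png",cv2.resize(c,(600,600),interpolation=cv2.INTER_CUBIC)[:,:,::-1])
E
```

```text
[519.28 121.55  28.25]
cam [435.32 127.43 224.42] view [ 0.29 -0.02 -0.96]
bar [490.52  62.5 ]
bar [492.2   85.98]
bar [599.89  77.02]
bar [598.24  53.79]
tip corner ray [508.74  70.08  28.3 ] at z34 [506.6   71.75  34.  ]
corner screw [492.38 106.98  22.  ]
[('tip', array([359.7 , 278.79])), ('rtip', array([405.44, 287.32]))]
```

View pics/s3.png

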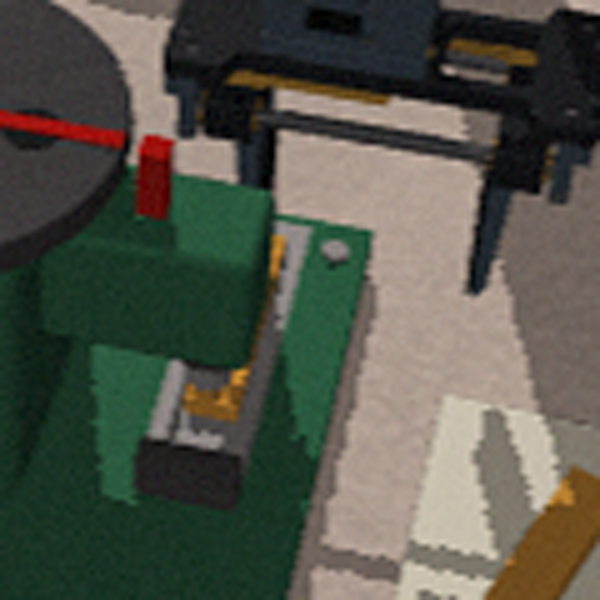

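The crop shows the right fingertip at (477,293), higher than predicted, so the open fingers' tips sit retracted, about 10–20 mm above the TCP height. The finger passed over the blank, which hasn't moved. I'll back off, lower until the plate is felt, and push again.

```bash
python3 -m jog '{"jaw":[91,91,91,91,91,91,91,91],"slide":[[0.4,0,0],[0.5,0,0],[0.5,0,0],[0.5,0,0],[0,0.1,0.1],[0,0,0.1],[0,0,0.1],[0,0,0]],"spin":[0,0,0,0,0,0,0,0]}'; python3 -m jog '{"jaw":[91,91],"slide":[[0,0,0.07],[0,0,0]],"spin":[0,0]}'
```

```text
time_s: 7.3
ee_pos: [462.9, 128.6, 18.7]
ee_rot: [-180.0, -0.0, 175.9]
force: [-0.7, -1.4, 0.3]
gripper_width: 91.3
gripper_force: 0.0
time_s: 7.5
ee_pos: [462.8, 128.5, 16.8]
ee_rot: [-180.0, -0.0, 175.9]
force: [-0.6, -0.2, 0.7]
gripper_width: 91.0
gripper_force: 0.0
```

```bash
for k in 1; do python3 -m jog '{"jaw":[91,91],"slide":[[0,0,0.07],[0,0,0]],"spin":[0,0]}'; python3 -m jog '{"jaw":[91,91],"slide":[[0,0,0.05],[0,0,0]],"spin":[0,0]}'; python3 -m jog '{"jaw":[91,91],"slide":[[0,0,0.05],[0,0,0]],"spin":[0,0]}'; done | grep -E "pos|force: \["
```

```text
ee_pos: [462.6, 128.5, 14.8]
force: [0.1, -0.1, -0.1]
ee_pos: [462.6, 128.6, 13.4]
force: [0.0, -0.6, -0.2]
ee_pos: [462.5, 128.6, 11.9]
force: [-1.2, -0.4, 0.6]
```

```bash
(python3 -m jog '{"jaw":[91,91,91],"slide":[[0,0,-0.05],[-0.13,0,0],[0,0,0]],"spin":[0,0,0]}'; python3 -m jog '{"jaw":[91,91],"slide":[[-0.1,0,0],[0,0,0]],"spin":[0,0]}'; python3 -m jog '{"jaw":[91,91],"slide":[[0,0,0.06],[0,0,0]],"spin":[0,0]}' ; python3 -m jog '{"jaw":[91,91],"slide":[[0,0,0.06],[0,0,0]],"spin":[0,0]}')| grep -E "pos|force: \["
python3 - <<'E'
from h import *
im=env.grab_frame("scene");c=im[225:345,330:450];w=env.grab_frame("wrist")[200:440,150:390]
cv2.imwrite("pics/s4.png",cv2.resize(np.hstack([cv2.resize(c,(400,400),interpolation=cv2.INTER_CUBIC),cv2.resize(w,(400,400))]),(800,400))[:,:,::-1])
E
```

```text
ee_pos: [467.5, 128.4, 13.8]
force: [-0.7, 0.5, 0.4]
ee_pos: [470.1, 128.1, 13.6]
force: [0.5, 0.6, -0.3]
ee_pos: [469.3, 128.0, 11.5]
force: [-0.4, 0.2, 0.3]
ee_pos: [469.3, 128.1, 9.7]
force: [0.1, 0.3, -0.0]
```

View pics/s4.png

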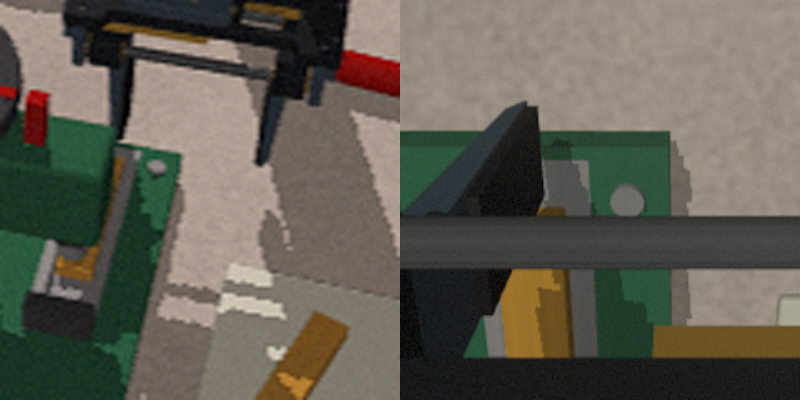

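The left part shows the right fingertip at (262,165) and the left finger over the plate's near edge. The right part shows the tail edge at (550,210) and the finger beside the bar's middle line.

```bash
python3 - <<'E'
from h import *
s=env.state();m=env.camera_model("scene");p=s["ee_pos"];print(p,s["force"])
for dx in(-16,-8,0,8,16):
  print(dx,[ (dz,proj(m,p+[3.7+dx,52,dz])) for dz in(8,16,24)])
w=env.camera_model("wrist")
for z in (10,20,26,30,36): print(z,onz(w,(231,262),p[2]+z-0)-p)
E
```

```text
[469.47 128.11   9.87] [ 0.95  0.25 -0.47]
-16 [(8, array([409.29, 271.07])), (16, array([409.71, 268.6 ])), (24, array([410.12, 266.1 ]))]
-8 [(8, array([409.13, 273.39])), (16, array([409.54, 270.92])), (24, array([409.95, 268.42]))]
0 [(8, array([408.95, 275.74])), (16, array([409.37, 273.26])), (24, array([409.79, 270.76]))]
8 [(8, array([408.78, 278.12])), (16, array([409.2 , 275.63])), (24, array([409.62, 273.13]))]
16 [(8, array([408.61, 280.52])), (16, array([409.02, 278.03])), (24, array([409.45, 275.52]))]
10 [-14.97 -49.64  10.  ]
20 [-18.68 -46.66  20.  ]
26 [-20.9  -44.87  26.  ]
30 [-22.38 -43.67  30.  ]
36 [-24.6  -41.89  36.  ]
```

```bash
(python3 -m jog '{"jaw":[91,91],"slide":[[0,0,0.06],[0,0,0]],"spin":[0,0]}'; python3 -m jog '{"jaw":[91,91],"slide":[[0,0,0.06],[0,0,0]],"spin":[0,0]}'; python3 -m jog '{"jaw":[91,91],"slide":[[0,0,0.04],[0,0,0]],"spin":[0,0]}' )| grep -E "pos|force: \["

```

```text
ee_pos: [469.4, 128.1, 7.9]
force: [1.0, -0.1, 0.1]
ee_pos: [469.4, 128.1, 6.1]
force: [-0.6, -0.1, -0.7]
ee_pos: [469.5, 128.1, 5.0]
force: [-0.5, 0.3, -0.4]
```

```bash
(python3 -m jog '{"jaw":[91,91],"slide":[[0,0,0.04],[0,0,0]],"spin":[0,0]}'; python3 -m jog '{"jaw":[91,91],"slide":[[0,0,0.04],[0,0,0]],"spin":[0,0]}'  )| grep -E "pos|force: \["
python3 -m jog '{"jaw":[91,91,91,91,91,91,91],"slide":[[-0.1,0,0],[-0.1,0,0],[-0.1,0,0],[-0.1,0,0],[-0.1,0,0],[-0.1,0,0],[0,0,0]],"spin":[0,0,0,0,0,0,0]}'
python3 - <<'E'
from h import *
im=env.grab_frame("scene");m=env.camera_model("scene")
b=blobs(im,(12,120,80),(28,255,255),(335,265,375,330),5)
for q in b: print(cv2.contourArea(q),q.reshape(-1,2).max(0), onz(m,(352,q[:,0,1].max()),34)[:2])
print(env.state()["force"])
E
```

```text
ee_pos: [469.4, 128.1, 3.8]
force: [0.3, 0.9, 0.4]
ee_pos: [469.5, 128.1, 2.6]
force: [-1.0, 0.3, -0.6]
time_s: 10.8
ee_pos: [487.9, 126.8, 2.7]
ee_rot: [180.0, 0.0, 175.9]
force: [-0.7, -0.1, 0.9]
gripper_width: 90.9
gripper_force: 0.6
89.0 [359 311] [619.99  66.52]
[-1.53 -0.05 -0.14]
```

The nose has moved about 8 mm, so the finger is pushing the blank now.

```bash
python3 -m jog '{"jaw":[91,91,91,91,91,91,91],"slide":[[-0.07,0,0],[-0.07,0,0],[-0.07,0,0],[-0.07,0,0],[-0.07,0,0],[-0.07,0,0],[0,0,0]],"spin":[0,0,0,0,0,0,0]}' | grep -E "pos|force"
python3 -m jog '{"jaw":[91,91,91,91],"slide":[[-0.05,0,0],[-0.05,0,0],[-0.05,0,0],[0,0,0]],"spin":[0,0,0,0]}' | grep -E "pos|force"
python3 - <<'E'
from h import *
im=env.grab_frame("scene");m=env.camera_model("scene")
b=blobs(im,(12,120,80),(28,255,255),(335,265,375,330),5)
for q in b: print(cv2.contourArea(q),q.reshape(-1,2).max(0), onz(m,(352,q[:,0,1].max()),34)[:2])
print(env.state()["force"])
E
```

```text
ee_pos: [500.6, 126.0, 2.8]
force: [-1.6, 0.2, 0.1]
gripper_force: 0.6
ee_pos: [504.9, 125.6, 2.8]
force: [-0.3, -0.0, 1.1]
gripper_force: 0.7
129.0 [359 315] [630.9   68.08]
[-1.72  0.53  0.44]
```

```bash
(python3 -m jog '{"jaw":[91,91,91],"slide":[[-0.04,0,0],[-0.04,0,0],[0,0,0]],"spin":[0,0,0]}';python3 -m jog '{"jaw":[91,91],"slide":[[-0.04,0,0],[0,0,0]],"spin":[0,0]}';python3 -m jog '{"jaw":[91,91],"slide":[[-0.04,0,0],[0,0,0]],"spin":[0,0]}';python3 -m jog '{"jaw":[91],"slide":[[0,0,0]],"spin":[0]}') | grep -E "pos|force: \["

```

```text
ee_pos: [507.2, 125.5, 2.8]
force: [-1.9, 0.1, 0.4]
ee_pos: [508.4, 125.4, 2.8]
force: [-1.4, -0.5, 0.8]
ee_pos: [509.6, 125.3, 2.8]
force: [-1.4, -0.6, 0.5]
ee_pos: [509.5, 125.3, 2.8]
force: [-1.8, 0.4, 0.6]
```

```bash
(python3 -m jog '{"jaw":[91,91],"slide":[[-0.04,0,0],[0,0,0]],"spin":[0,0]}';python3 -m jog '{"jaw":[91,91],"slide":[[-0.04,0,0],[0,0,0]],"spin":[0,0]}';python3 -m jog '{"jaw":[91],"slide":[[0,0,0]],"spin":[0]}') | grep -E "pos|force: \["

```

```text
ee_pos: [510.7, 125.2, 2.8]
force: [-2.2, 0.7, 1.4]
ee_pos: [512.0, 125.1, 2.8]
force: [-1.9, 0.3, 0.8]
ee_pos: [511.9, 125.1, 2.8]
force: [-0.4, -0.3, 0.6]
```

```bash
(python3 -m jog '{"jaw":[91,91],"slide":[[-0.04,0,0],[0,0,0]],"spin":[0,0]}';python3 -m jog '{"jaw":[91,91],"slide":[[-0.04,0,0],[0,0,0]],"spin":[0,0]}';python3 -m jog '{"jaw":[91],"slide":[[0,0,0]],"spin":[0]}') | grep -E "pos|force: \["
python3 - <<'E'
from h import *
im=env.grab_frame("scene");m=env.camera_model("scene")
b=blobs(im,(12,120,80),(28,255,255),(335,265,375,330),5)
for q in b: print(cv2.contourArea(q),q.reshape(-1,2).max(0), onz(m,(352,q[:,0,1].max()),34)[:2])
c=im[265:345,320:400];cv2.imwrite("pics/s5.png",cv2.resize(c,(480,480),interpolation=cv2.INTER_CUBIC)[:,:,::-1])
E
```

```text
ee_pos: [513.1, 125.1, 2.8]
force: [-0.4, 0.7, 1.3]
ee_pos: [514.3, 125.0, 2.8]
force: [-2.3, 0.4, 0.4]
ee_pos: [514.3, 125.0, 2.8]
force: [-1.2, 0.2, -0.1]
128.0 [359 314] [628.19  67.7 ]
```

View pics/s5.png

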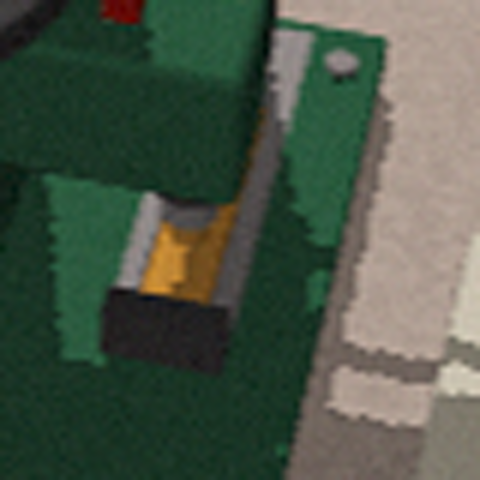

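The crop shows the blank's nose now meeting the dark stop block's top edge at about (180,295); force is still only about 1.5 N of friction, so I continue.

```bash
(python3 -m jog '{"jaw":[91,91],"slide":[[-0.04,0,0],[0,0,0]],"spin":[0,0]}';python3 -m jog '{"jaw":[91,91],"slide":[[-0.04,0,0],[0,0,0]],"spin":[0,0]}';python3 -m jog '{"jaw":[91],"slide":[[0,0,0]],"spin":[0]}') | grep -E "pos|force: \["
```

```text
ee_pos: [515.5, 124.9, 2.8]
force: [-1.6, -0.1, 0.9]
ee_pos: [516.7, 124.8, 2.7]
force: [-1.6, 0.7, 1.4]
ee_pos: [516.6, 124.8, 2.8]
force: [-1.5, 0.2, -0.2]
```

```bash
(python3 -m jog '{"jaw":[91,91],"slide":[[-0.04,0,0],[0,0,0]],"spin":[0,0]}';python3 -m jog '{"jaw":[91],"slide":[[0,0,0]],"spin":[0]}') | grep -E "pos|force: \["
```

```text
ee_pos: [517.7, 124.7, 2.7]
force: [-2.3, 0.8, 0.5]
ee_pos: [517.6, 124.7, 2.7]
force: [-3.1, -0.1, 1.6]
```

```bash
(python3 -m jog '{"jaw":[91,91],"slide":[[-0.03,0,0],[0,0,0]],"spin":[0,0]}';python3 -m jog '{"jaw":[91],"slide":[[0,0,0]],"spin":[0]}';python3 -m jog '{"jaw":[91],"slide":[[0,0,0]],"spin":[0]}') | grep -E "pos|force: \["
```

```text
ee_pos: [518.3, 124.6, 2.7]
force: [-3.6, 0.0, 1.9]
ee_pos: [518.3, 124.6, 2.7]
force: [-3.2, 0.8, 1.8]
ee_pos: [518.3, 124.6, 2.7]
force: [-2.8, 0.7, 1.4]
```

```bash
(python3 -m jog '{"jaw":[91,91],"slide":[[-0.03,0,0],[0,0,0]],"spin":[0,0]}';python3 -m jog '{"jaw":[91],"slide":[[0,0,0]],"spin":[0]}';python3 -m jog '{"jaw":[91],"slide":[[0,0,0]],"spin":[0]}') | grep -E "pos|force: \["
```

```text
ee_pos: [519.1, 124.5, 2.6]
force: [-4.2, 0.0, 1.1]
ee_pos: [519.2, 124.6, 2.7]
force: [-4.2, -0.2, 1.0]
ee_pos: [519.2, 124.6, 2.7]
force: [-4.8, 0.4, 0.9]
```

The force rises linearly with travel (−1.6 to −4.5 N), so the blank is home. I'll back off and go above the handle.

```bash
python3 -m jog '{"jaw":[91,91,91,91,91,91,91,91,91,91],"slide":[[0.1,0,0],[0.4,0,0],[0.6,0,0],[0.6,0,0],[0,0,-0.6],[0,0,-1],[0,0,-1],[0,0,-1],[0,0,-1],[0,0,-1]],"spin":[0,0,0,0,0,0,0,0,0,0]}'|grep pos; python3 -m jog '{"jaw":[91,91,91,91,60,60,60,60],"slide":[[0,0,-1],[0,0,-1],[0,0,-1],[0,0,-0.4],[0,0,0],[0,0,0],[0,0,0],[0,0,0]],"spin":[0,0,0,0,-1,-1,-1,-1]}'|grep -E "pos|rot|force"
python3 - <<'E'
from h import *
im=env.grab_frame("top");m=env.camera_model("top")
b=blobs(im,(12,120,80),(28,255,255),(280,195,310,275),20)
for q in b: print("brass",cv2.contourArea(q),[onz(m,p,34)[:2] for p in cv2.boxPoints(cv2.minAreaRect(q))])
for q in blobs(im,(0,150,80),(8,255,255),(295,180,395,260),5): print("red",cv2.minAreaRect(q))
E
```

```text
ee_pos: [469.0, 128.2, 172.3]
ee_pos: [468.5, 128.1, 271.8]
ee_rot: [-180.0, -0.0, -151.7]
force: [0.0, 0.1, 0.6]
gripper_force: 0.0
brass 115.0 [array([591.27,  77.55]), array([590.92,  55.18]), array([540.79,  55.62]), array([541.15,  77.84])]
red ((324.995361328125, 208.58306884765625), (30.231159210205078, 3.8274314403533936), 3.1798300743103027)
red ((360.7500305175781, 222.25003051757812), (8.485280990600586, 12.020814895629883), 45.0)
red ((303.5, 208.5), (7.0, 5.0), 90.0)
```

```bash
python3 -m jog '{"jaw":[60,60,60,60,60,60,60,60,60],"slide":[[0.06,-0.9,0],[0.06,-0.9,0],[0.06,-0.9,0],[0.06,-0.9,0],[0.06,-0.9,0],[0.06,-0.9,0],[0.06,-0.9,0],[0.06,-0.9,0],[0.05,-0.5,0]],"spin":[-0.44,0,0,0,0,0,0,0,0]}'|grep -E "pos|rot|force"
python3 - <<'E'
from h import *
m=env.camera_model("wrist");im=env.grab_frame("wrist");print(env.state()["ee_pos"],env.state()["ee_rot"])
for q in blobs(im,(0,150,60),(8,255,255),(0,0,640,480),20)[:5]:
  r=cv2.boundingRect(q);c=cv2.minAreaRect(q)[0];print("red",cv2.contourArea(q),r,c,onz(m,c,238))
t=env.grab_frame("top");mt=env.camera_model("top")
for q in blobs(t,(12,120,80),(28,255,255),(280,195,310,275),20): print("brass",cv2.contourArea(q),[onz(mt,p,34)[:2] for p in cv2.boxPoints(cv2.minAreaRect(q))])
E
```

```text
ee_pos: [574.7, -79.6, 271.6]
ee_rot: [-180.0, -0.0, -148.7]
force: [-0.3, -0.4, 0.3]
gripper_force: 0.0
[575.3  -80.95 271.5 ] [-179.93   -0.06 -148.76]
red 879.5 (607, 161, 33, 51) (630.3114013671875, 183.57376098632812) [425.19  70.69 238.  ]
red 751.5 (309, 213, 25, 40) (321.0, 232.5) [559.99 -86.48 238.  ]
red 350.5 (337, 272, 38, 32) (357.076904296875, 287.38458251953125) [581.83 -42.58 238.  ]
brass 200.5 [array([529.48,  81.34]), array([592.98,  75.74]), array([590.71,  53.13]), array([527.24,  58.92])]
```

```bash
(python3 -m jog '{"jaw":[60,60,60,60,60,60,60],"slide":[[0.32,0.12,0],[0,0,0.5],[0,0,0.5],[0,0,0.5],[0,0,0.5],[0,0,0.38],[0,0,0]],"spin":[0,0,0,0,0,0,0]}' 3;python3 -m jog '{"jaw":[40,40,30,30,26,26],"slide":[[0,0,0],[0,0,0],[0,0,0],[0,0,0],[0,0,0],[0,0,0]],"spin":[0,0,0,0,0,0]}' 3)|grep -E "pos|rot|force|width"
python3 - <<'E'
from h import *
im=env.grab_frame("wrist");m=env.camera_model("wrist");s=env.state();p=s["ee_pos"];y=np.radians(s["ee_rot"][2]);ty=np.array([np.sin(y),-np.cos(y)]);tx=np.array([np.cos(y),np.sin(y)])
print(s["force"],s["gripper_width"])
for q in blobs(im,(0,150,60),(8,255,255),(200,100,440,480),20)[:4]:
  r=cv2.boundingRect(q);print("red",cv2.contourArea(q),r,[ (onz(m,(u,r[1]+r[3]*.5),238)-p)[:2]@ty for u in(r[0],r[0]+r[2])],(onz(m,(r[0]+r[2]/2,r[1]+r[3]-r[2]*.5),238)-p)[:2]@tx)
E
```

```text
ee_pos: [562.3, -78.8, 200.0]
ee_rot: [179.9, -0.1, -148.5]
force: [-0.5, 1.3, -0.0]
gripper_width: 59.9
gripper_force: 0.0
ee_pos: [564.1, -79.9, 201.4]
ee_rot: [-180.0, 0.0, -148.6]
force: [0.9, -0.1, -0.2]
gripper_width: 26.0
gripper_force: 0.0
[ 0.03  1.01 -0.46] 26.117330071413377
red 1698.0 (295, 251, 34, 65) [np.float64(-11.67982153091572), np.float64(5.35626661116553)] 1.639817093306359
red 42.0 (335, 322, 10, 8) [np.float64(8.682425558594176), np.float64(13.896624362107612)] -13.365163148331508
```

```bash
cat > pol.py <<'E'
from h import *
A=np.array([599.5,-61.])
s=env.state();p=s["ee_pos"][:2]-A;y=np.radians(s["ee_rot"][2]);tx=np.array([np.cos(y),np.sin(y)]);ty=np.array([np.sin(y),-np.cos(y)])
print("t",s["time_s"],"z",s["ee_pos"][2],"yaw",s["ee_rot"][2],"rel",p@tx,p@ty,"q6",s["qpos"][5],"force t-axes",s["force"][:2]@tx,s["force"][:2]@ty,s["gripper_width"],s["gripper_force"])
E
python3 pol.py; python3 -m jog '{"jaw":[26,26,26,26,26,26,26,26,26,26],"slide":[[-0.004,0.037,0],[-0.008,0.075,0],[-0.011,0.112,0],[-0.011,0.112,0],[-0.011,0.112,0],[-0.011,0.112,0],[-0.011,0.112,0],[-0.011,0.112,0],[-0.011,0.112,0],[-0.011,0.112,0]],"spin":[0.2,0.4,0.6,0.6,0.6,0.6,0.6,0.6,0.6,0.6]}' 3 >/dev/null; python3 pol.py
cat > ptr.py <<'E'
from h import *
im=env.grab_frame("top");m=env.camera_model("top");hub=proj(m,(599.5,-61,183))
for q in blobs(im,(0,150,80),(8,255,255),(295,165,400,265),5): print("red",cv2.contourArea(q),np.array(cv2.minAreaRect(q)[0]),[a for a in [onz(m,cv2.minAreaRect(q)[0],178)[:2]-[599.5,-61]]])
E
python3 ptr.py
```

```text
t 19.65 z 201.3588119479125 yaw -148.5541623827308 rel 40.07827829740778 2.3509424895160045 q6 -130.67140320525314 force t-axes -0.5488918549284789 0.8431323575340772 26.117330071413377 0.0
t 20.65 z 201.12139885808108 yaw 167.98629059472964 rel 40.396330794938706 1.7695893183482883 q6 -84.27491036699227 force t-axes -0.7401441789415304 -1.6820340593374816 26.021437841848996 0.8735121041536331
```

```bash
python3 -m jog '{"jaw":[26,26,26,26,26,26,26,26,26,26],"slide":[[-0.011,0.112,0],[-0.011,0.112,0],[-0.011,0.112,0],[-0.011,0.112,0],[-0.011,0.112,0],[-0.011,0.112,0],[-0.011,0.112,0],[-0.011,0.112,0],[-0.011,0.112,0],[-0.011,0.112,0]],"spin":[0.6,0.6,0.6,0.6,0.6,0.6,0.6,0.6,0.6,0.6]}' 3 >/dev/null; python3 pol.py
```

```text
t 21.7 z 200.80506012719817 yaw 120.09141255812159 rel 40.685312394551595 1.6598127469200517 q6 -33.66877231246501 force t-axes 0.2120924709028902 -1.7645190211611417 25.72185805933222 0.7127826288342476
```

```bash
python3 -m jog '{"jaw":[26,26,26,26,26,26,26,26,26,26],"slide":[[-0.011,0.112,0],[-0.011,0.112,0],[-0.011,0.112,0],[-0.011,0.112,0],[-0.011,0.112,0],[-0.011,0.112,0],[-0.011,0.112,0],[-0.011,0.112,0],[-0.011,0.112,0],[-0.011,0.112,0]],"spin":[0.6,0.6,0.6,0.6,0.6,0.6,0.6,0.6,0.6,0.6]}' 3 >/dev/null; python3 pol.py
```

```text
t 22.7 z 200.7130490844597 yaw 72.09259897235259 rel 40.5061466113851 0.820580706808662 q6 14.67290961407296 force t-axes -0.04982112608766282 -2.8077447629566534 25.84468779390647 1.3257654011249542
```

```bash
python3 -m jog '{"jaw":[26,26,26,26,26,26,26,26,26,26],"slide":[[-0.011,0.114,0],[-0.011,0.114,0],[-0.011,0.114,0],[-0.011,0.114,0],[-0.011,0.114,0],[-0.011,0.114,0],[-0.011,0.114,0],[-0.011,0.114,0],[-0.011,0.114,0],[-0.011,0.114,0]],"spin":[0.6,0.6,0.6,0.6,0.6,0.6,0.6,0.6,0.6,0.6]}' 3 >/dev/null; python3 pol.py
```

```text
t 23.7 z 200.9526078861159 yaw 24.100940047406922 rel 40.62250938182633 1.5958069826069812 q6 60.67699245178393 force t-axes -0.9323179988078873 -0.6344386348328511 25.725233236855974 0.9211388602852821
```

```bash
python3 -m jog '{"jaw":[26,26,26,26,26,26,26,26,26,26],"slide":[[-0.011,0.112,0],[-0.011,0.112,0],[-0.011,0.112,0],[-0.011,0.112,0],[-0.011,0.112,0],[-0.011,0.112,0],[-0.011,0.112,0],[-0.011,0.112,0],[-0.011,0.112,0],[-0.011,0.112,0]],"spin":[0.6,0.6,0.6,0.6,0.6,0.6,0.6,0.6,0.6,0.6]}' 3 >/dev/null; python3 pol.py
```

```text
t 24.7 z 201.41544482099954 yaw -23.905917073930734 rel 40.88595652669322 1.385331556657024 q6 105.74984044599887 force t-axes 0.4217916412800322 -0.6960218930535892 25.852060735824697 0.7309547625482082
```

```bash
python3 -m jog '{"jaw":[26,26,26,26,26,26,26,26,26],"slide":[[-0.011,0.112,0],[-0.011,0.112,0],[-0.011,0.112,0],[-0.011,0.112,0],[-0.011,0.112,0],[-0.008,0.075,0],[-0.004,0.037,0],[0,0,0],[0,0,0]],"spin":[0.6,0.6,0.6,0.6,0.6,0.4,0.2,0,0]}' 3 >/dev/null; python3 pol.py
python3 -m jog '{"jaw":[34,44,44,44,44,44,44,44],"slide":[[0,0,0],[0,0,0],[0,0,-0.3],[0,0,-0.6],[0,0,-0.6],[0,0,-0.6],[0,0,-0.5],[0,0,0]],"spin":[0,0,0,0,0,0,0,0]}' 3 >/dev/null; python3 pol.py;python3 - <<'E'
from h import *
im=env.grab_frame("wrist");m=env.camera_model("wrist");s=env.state();p=s["ee_pos"];y=np.radians(s["ee_rot"][2]);ty=np.array([np.sin(y),-np.cos(y)]);tx=np.array([np.cos(y),np.sin(y)])
for q in blobs(im,(0,150,60),(8,255,255),(200,100,440,480),20)[:4]:
  r=cv2.boundingRect(q);print("red",cv2.contourArea(q),r,[ (onz(m,(u,r[1]+r[3]*.5),238)-p)[:2]@ty for u in(r[0],r[0]+r[2])],(onz(m,(r[0]+r[2]/2,r[1]+r[3]-r[2]*.5),238)-p)[:2]@tx)
E
```

```text
t 25.6 z 201.54814191745896 yaw -52.49199985764107 rel 40.70752900869775 1.4700551430043478 q6 132.82911868201066 force t-axes 1.2258259177216195 -1.848906519407873 26.215896226100888 0.8722066506743431
t 26.4 z 282.2869785801888 yaw -52.544353654198446 rel 41.52942849237358 1.2007131212630728 q6 132.87346150226045 force t-axes 0.6108157850512482 0.4849280152504978 44.15365166056269 0.0
red 691.0 (303, 221, 24, 39) [np.float64(-10.777462010387296), np.float64(6.533093448308472)] 0.7824711366034036
red 225.5 (332, 276, 29, 25) [np.float64(10.542287893320609), np.float64(32.375072888942576)] -29.786662829145495
```

```bash
(python3 -m jog '{"jaw":[44,44,44,44,44,44,44,44,44,44],"slide":[[0,0,0],[0,0,0],[0,0,0],[0,0,0],[0,0,0],[0,0,0],[0,0,0],[0,0,0],[0,0,0],[0,0,0]],"spin":[-1,-1,-1,-1,-1,-1,-1,-1,-1,-1]}';python3 -m jog '{"jaw":[44,44,44,44,44,44,44,44,44,44],"slide":[[0,0,0],[0,0,0],[0,0,0],[0,0,0],[0,0,0],[0,0,0],[0,0,0],[0,0,0],[0,0,0],[0,0,0]],"spin":[-1,-1,-1,-1,-1,-1,-1,-1,-1,-1]}';python3 -m jog '{"jaw":[44,44,44,44],"slide":[[0,0,0],[0,0,0],[0,0,0],[0,0,0]],"spin":[-1,-1,-0.5,0]}') >/dev/null
python3 pol.py;cat > hd.py <<'E'
from h import *
A=np.array([599.5,-61.])
im=env.grab_frame("wrist");m=env.camera_model("wrist");s=env.state();p=s["ee_pos"];y=np.radians(s["ee_rot"][2]);ty=np.array([np.sin(y),-np.cos(y)]);tx=np.array([np.cos(y),np.sin(y)])
for q in blobs(im,(0,150,60),(8,255,255),(200,100,440,480),20)[:4]:
  r=cv2.boundingRect(q);v=[ (onz(m,(u,r[1]+r[3]*.5),238)-p)[:2]@ty for u in(r[0],r[0]+r[2])];w=(onz(m,(r[0]+r[2]/2,r[1]+r[3]-r[2]*.5),238)-p)[:2]@tx
  h=p[:2]+tx*w+ty*np.mean(v)-A;print("red",cv2.contourArea(q),r,v,w,"handle r,phi",np.hypot(*h),np.degrees(np.arctan2(h[1],h[0])))
E
python3 hd.py
```

```text
t 28.85 z 278.1155331521903 yaw 127.44341567759733 rel -40.22371634490268 -2.2573339472734597 q6 -47.10964267441371 force t-axes 0.49898693621928053 0.24077414482022716 44.00077794989303 0.0
red 761.0 (233, 121, 75, 55) [np.float64(-57.44611607933912), np.float64(-7.858946360646006)] 78.02856680872125 handle r,phi 51.315985918994215 170.08105235557267
red 725.5 (313, 223, 25, 40) [np.float64(-4.90214168315723), np.float64(13.000177148009334)] 0.24507046225087878 handle r,phi 40.125608490587275 -49.93670074152117
red 20.0 (394, 100, 13, 4) [np.float64(47.153505616320345), np.float64(55.42442086867161)] 103.03975412545049 handle r,phi 79.66634802591328 89.28875170837306
```

```bash
python3 -m jog '{"jaw":[44,44,44,44,44,44,32,26,26,26],"slide":[[0,0.05,0],[0,0,0.5],[0,0,0.6],[0,0,0.6],[0,0,0.6],[0,0,0.3],[0,0,0],[0,0,0],[0,0,0],[0,0,0]],"spin":[0,0,0,0,0,0,0,0,0,0]}' 3 >/dev/null; python3 pol.py; python3 hd.py|sed -n 1,2p
```

```text
t 29.9 z 202.37600842396807 yaw 127.44577121459344 rel -41.02665324852836 0.18189640858862327 q6 -47.01268943180643 force t-axes 0.16250406156440936 0.4827350129926396 26.397516760498455 0.17360768280923367
red 1656.5 (306, 251, 34, 64) [np.float64(-7.192793786705707), np.float64(9.935768048549075)] 1.385057146954383 handle r,phi 39.57514434745359 -50.384412836850544
red 1405.5 (200, 116, 100, 74) [np.float64(-54.10735210833385), np.float64(-9.168545282976051)] 79.24922281028887 handle r,phi 49.610735341510754 166.880776947707
```

```bash
python3 -m jog '{"jaw":[26,26,26,26,26,26,26,26,26,26],"slide":[[0.003,-0.057,0],[0.004,-0.095,0],[0.005,-0.114,0],[0.005,-0.114,0],[0.005,-0.114,0],[0.005,-0.114,0],[0.005,-0.114,0],[0.005,-0.114,0],[0.005,-0.114,0],[0.005,-0.114,0]],"spin":[0.3,0.5,0.6,0.6,0.6,0.6,0.6,0.6,0.6,0.6]}' 3 >/dev/null; python3 pol.py
```

```text
t 30.95 z 202.52884602667194 yaw 82.44554791287308 rel -40.855270510880686 1.1585685668867185 q6 -3.2405605943448754 force t-axes -0.3516405103051311 1.8945119791524403 25.8339494541639 1.1834273859858513
```

```bash
python3 -m jog '{"jaw":[26,26,26,26,26,26,26,26,26,26],"slide":[[0.005,-0.114,0],[0.005,-0.114,0],[0.005,-0.114,0],[0.005,-0.114,0],[0.005,-0.114,0],[0.005,-0.114,0],[0.004,-0.076,0],[0.003,-0.057,0],[0.001,-0.019,0],[0,0,0]],"spin":[0.6,0.6,0.6,0.6,0.6,0.6,0.4,0.3,0.1,0]}' 3 >/dev/null; python3 pol.py;python3 hd.py|sed -n 1,2p
```

```text
t 31.95 z 202.0281652249426 yaw 47.477307271139935 rel -40.78665535500042 0.13944438197086956 q6 32.346527308022054 force t-axes -0.8620334570520581 1.4860558948289355 25.82934026597999 0.8256452903151512
red 1467.5 (318, 248, 28, 64) [np.float64(-0.9182114833645428), np.float64(13.11576371187992)] 0.609019763034224 handle r,phi 40.69591474237559 -123.79047924364971
red 1254.0 (200, 137, 97, 55) [np.float64(-54.28878348329322), np.float64(-10.369321782799613)] 76.77324248814799 handle r,phi 48.29114996474821 89.39386778099635
```

```bash
python3 -m jog '{"jaw":[26,26,26,26,26,26,26,26],"slide":[[0.003,-0.057,0],[0.004,-0.095,0],[0.004,-0.095,0],[0.004,-0.095,0],[0.003,-0.057,0],[0.002,-0.038,0],[0.001,-0.019,0],[0,0,0]],"spin":[0.3,0.5,0.5,0.5,0.3,0.2,0.1,0]}' 3 >/dev/null; python3 pol.py;python3 hd.py|sed -n 1,2p
python3 - <<'E'
from h import *
im=env.grab_frame("wrist");m=env.camera_model("wrist")
for q in blobs(im,(0,120,50),(8,255,255),(0,0,640,480),20): 
  v=q.reshape(-1,2); print(cv2.contourArea(q),cv2.boundingRect(q),cv2.fitLine(q,cv2.DIST_L2,0,.01,.01).ravel(), onz(m,cv2.minAreaRect(q)[0],178)[:2]-[599.5,-61])
E
```

```text
t 32.8 z 201.3306706556221 yaw 28.269215935386118 rel -40.878716025680475 -0.37262038492693933 q6 52.49016832089585 force t-axes 0.09360234830652807 1.618842335961624 25.92119123333735 0.7180720567703247
red 1432.0 (319, 248, 28, 64) [np.float64(-0.13155920414176425), np.float64(13.852113148585525)] 0.8015756249542048 handle r,phi 40.60104015283137 -142.5612874112303
red 1259.5 (200, 137, 97, 55) [np.float64(-53.82694855282582), np.float64(-10.044271660512235)] 76.70186855283973 handle r,phi 48.25413339752251 70.361407216291
1462.5 (319, 248, 28, 65) [  0.06   1.   332.67 279.4 ] [-46.3  -34.65]
1435.5 (189, 135, 108, 58) [  0.91   0.41 242.26 163.28] [-3.72 52.67]
714.5 (167, 95, 39, 30) [  0.95   0.33 185.74 110.  ] [ 8.72 95.25]
41.5 (0, 236, 6, 13) [  0.06  -1.     1.74 241.74] [-125.8   171.35]
```

```bash
python3 - <<'E'
from h import *
mt=env.camera_model("top");A=[599.5,-61]
print("top start pointer mid",onz(mt,(324.99,208.69),178)[:2]-A,"mark",onz(mt,(303.5,208.5),185)[:2]-A)
a=np.radians(3.5);d=np.array([np.cos(a),np.sin(a)])*14
u=onz(mt,(324.99,208.69)-d,178)-onz(mt,(324.99,208.69)+d,178);print("start dir",np.degrees(np.arctan2(u[1],u[0])))
im=env.grab_frame("wrist");m=env.camera_model("wrist")
q=blobs(im,(0,120,50),(8,255,255),(150,127,300,200),200)[0]
f=cv2.fitLine(q,cv2.DIST_L2,0,.01,.01).ravel();e=[onz(m,f[2:]+t*f[:2],178) for t in(-40,40)];u=e[0]-e[1];print("now dir",np.degrees(np.arctan2(u[1],u[0])))
print(cv2.boxPoints(cv2.minAreaRect(q)))
E
```

```text
top start pointer mid [ 3.22 52.92] mark [ 2.84 99.14]
start dir 85.53638801905178
now dir 93.97822410308954
[[187.27 146.59]
 [193.   133.75]
 [296.84 180.11]
 [291.11 192.94]]
```

```bash
python3 -m jog '{"jaw":[26,26,26,26,26],"slide":[[0.002,-0.057,0],[0.002,-0.057,0],[0.002,-0.038,0],[0.001,-0.019,0],[0,0,0]],"spin":[0.3,0.3,0.2,0.1,0]}' 3 >/dev/null; python3 pol.py;python3 hd.py|sed -n 1p
python3 - <<'E'
from h import *
im=env.grab_frame("wrist");m=env.camera_model("wrist")
q=blobs(im,(0,120,50),(8,255,255),(150,127,300,200),200)[0]
f=cv2.fitLine(q,cv2.DIST_L2,0,.01,.01).ravel();e=[onz(m,f[2:]+t*f[:2],178) for t in(-40,40)];u=e[0]-e[1];print("now dir",np.degrees(np.arctan2(u[1],u[0])))
E
```

```text
t 33.45 z 201.25832103410895 yaw 21.06843233767408 rel -40.874163336324806 -0.5928839110205348 q6 60.13178979456053 force t-axes 0.4617113722989315 0.9285838132687011 25.882238256899008 0.6226014532148838
red 1423.0 (319, 248, 28, 64) [np.float64(-0.037551373387627894), np.float64(13.93828077307467)] 0.8333763223885116 handle r,phi 40.541723268132216 -149.89288444720012
now dir 86.3964663587744
```

```bash
(python3 -m jog '{"jaw":[34,44,50,50,50,50,50,50,50],"slide":[[0,0,0],[0,0,0],[0,0,0],[0,0,-0.3],[0,0,-0.6],[0,0,-0.6],[0,0,-0.6],[0,0,-0.6],[0,0,0]],"spin":[0,0,0,0,0,0,0,0,0]}' 3;python3 -m jog '{"jaw":[50,50,50,50,50,50,50,50,50,50],"slide":[[-0.07,-0.85,0],[-0.07,-0.85,0],[-0.07,-0.85,0],[-0.07,-0.85,0],[-0.07,-0.85,0],[-0.07,-0.85,0],[-0.07,-0.85,0],[-0.07,-0.85,0],[-0.07,-0.85,0],[0,0,0]],"spin":[0,0,0,0,0,0,0,0,0,0]}')|grep -E "time|pos|force: \["
python3 - <<'E'
from h import *
t=env.grab_frame("top");m=env.camera_model("top")
for q in blobs(t,(12,120,80),(28,255,255),(280,195,310,275),20): print("brass",cv2.contourArea(q),[onz(m,p,34)[:2] for p in cv2.boxPoints(cv2.minAreaRect(q))])
for q in blobs(t,(0,150,80),(8,255,255),(295,180,395,260),5): print("red",cv2.minAreaRect(q),cv2.fitLine(q,cv2.DIST_L2,0,.01,.01).ravel())
b=blobs(t,(60,60,20),(95,255,160),(265,160,395,290),50)[0];print(cv2.boxPoints(cv2.minAreaRect(b)).tolist())
E
```

```text
time_s: 34.45
ee_pos: [562.7, -75.4, 285.6]
force: [0.3, 0.6, -0.2]
time_s: 35.45
ee_pos: [459.6, 134.0, 281.8]
force: [0.2, -0.1, 0.6]
brass 190.5 [array([591.27,  77.55]), array([590.92,  55.18]), array([528.37,  55.73]), array([528.72,  77.91])]
red ((325.0, 209.0), (4.0, 30.0), 90.0) [  1.     0.05 325.23 208.91]
red ((361.6999816894531, 222.4000244140625), (7.905693531036377, 12.33288288116455), 18.43494987487793) [  0.39  -0.92 361.67 222.1 ]
red ((303.5, 208.5), (7.0, 5.0), 90.0) [  0.15   0.99 303.62 208.67]
[[272.9169006347656, 274.4953918457031], [278.7538146972656, 169.43077087402344], [385.8122863769531, 175.37844848632812], [379.9753723144531, 280.44305419921875]]
```

The pointer (325,209) and handle (361.7,222.4) are back at their starting pixels, and the blank's tail is still at x≈528. I'm handing in.

```bash
python3 -c "
from workcell import env
print(env.state()['time_s'],env.job_done())"
```

```text
the job is handed in; nothing more can be done
35.5 None
```

I pushed the blank in until the force rose against the end stop, turned the wheel one full turn clockwise (re-gripping once at about 264°), released the handle and handed in at 35.5 s. The last top view shows the pointer within about 1° of its starting position and the blank still in. I did not check the punch strike directly, and no verdict came back at hand-in.

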